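# Press the bonding jig home with the hand tamper

## Task

Take the hand tamper from its black rest and press its flat foot squarely down on the sprung plate in the bored aluminium jig until the plate bottoms out level on its hidden stop; press firmly but gently (about 15 N, never more than 22 N) and keep it bottomed for at least a full second. Then let the plate spring back up and stand the tamper upright in the dish of its rest again, let go of it, and leave the jar, the filter cube and the lens tube where they are.

Things in the scene. Friction and masses are not known exactly. Their poses are not given: they have to be found in the camera images.
- tamper_grip (a point): Hand tamper, 92 mm tall, 0.2 to 0.4 kg: flat round steel foot 44 mm across, 14 mm thick; upright round handle 26 mm across (14 to 83 mm above the underside); domed black end 29 mm across. This point is on its axis, 56 mm above the flat underside; z is its axis, up. It starts upright in its rest, underside on the dish floor, up to 2 mm off the dish's centre.
- rest_seat (a point): Tamper rest, a fixed black square block 74 x 74 x 14 mm with a round dish 51 mm across and 7 mm deep. This point is the centre of the dish's floor, 7 mm above the worktop; z is up. It and the jig may change places from start to start.
- jig_mouth (a point): Centre of the bore's mouth, in the top face of the jig, 58 mm above the worktop; z is up. The bore is 50 mm across with a 2 mm chamfer, upright, so the 44 mm foot enters with 3 mm to spare all round.
- jig: Bonding jig, a fixed aluminium block 100 x 90 x 58 mm with four dark screw heads 4 mm high at its corners; origin at the centre of its underside, z up. Under the sprung plate it holds a hidden hard stop (three pads), met after 4 to 20 mm of plate travel, different at every start: it cannot be seen and is felt as a sharp rise of the force.
- press_plate: Sprung steel press plate, a disc 45 mm across in the bore; origin on its axis, 4 mm under its top face, z out of its top face. At rest its top is 4 mm below the jig's top face. It sits on pivots and starts askew by up to 5 degrees, staying as it is left until the flat foot pushes it level. To be pushed only with the tamper, not with the fingers.
- jar: Screw-cap jar, 58 mm across, 56 mm tall, a bystander; origin at the centre of its underside.
- cube: Black filter cube 38 x 30 x 36 mm, a bystander; origin at the centre of its underside.
- tube: Black lens tube with a red cap, 32 mm across, 56 mm tall, a bystander; origin at the centre of its underside.
- plate_top (a point): Centre of the press plate's top face. Its spring pushes up with about 2 N at the start and 0.25 N more per mm of travel (3 to 7 N when it reaches the stop), and lifts the plate back up when let go; about 15 N in all seats it firmly on the stop.
Not all that is in view belongs to the job. What is shaped like the part that bears tamper_grip but yellow is not meant.

How it is judged:
On the way, in this order (a step that is already met when the one before it is completed fails the run):
1. the tamper is lifted clear of its rest (30 mm) (z of tamper_grip in the frame of rest_seat above 0.086 m), for 0.1 s.
2. the plate is held on its stop by the tamper for 1 s (more than 5 N on the stop), level within 2 degrees (contact force between press_plate and jig above 5 N and contact force between tamper and press_plate above 5 N and angle between press_plate's own z axis and vertical below 0.035 rad and angle between tamper_grip's own z axis and vertical below 0.06 rad), for 1 s.
At the end, for the whole second after the job is handed in: The tamper stands at rest, upright (within 3.4 degrees) in the dish of its rest, its underside on the dish floor (within 2.5 mm) and its axis within 6 mm of the dish's centre; the plate has sprung back up (within 2 mm of its starting height) (horizontal distance between tamper_grip and rest_seat below 0.006 m and z of tamper_grip in the frame of rest_seat between 0.0535 and 0.0585 m and angle between tamper_grip's own z axis and vertical below 0.06 rad and z of press_plate in the frame of jig_mouth above -0.01 m and linear speed of tamper below 0.01 m/s); the robot touches nothing.
It fails at once if the tamper pushes the press plate with more than 22 N (contact force between tamper and press_plate above 22 N).
It fails at once if the tamper is rammed against the jig's block with more than 22 N (contact force between tamper and jig above 22 N).
It fails at once if the fingers push the plate (contact force between the fingers and press_plate above 1 N).
It fails at once if a bystander is moved more than 15 mm (distance of any of jar, cube, tube from where it was at the start of the episode above 0.015 m).
It also fails if it takes over 64 s, if anything falls off the work surface, if the arm or the gripper's body presses on something with over 40 N, if the wrist force passes 120 N, or if a joint passes its speed limit or range.

## Robot

A 6-joint arm with a two-finger parallel gripper is mounted at the origin on the work surface; the furniture and walls round the work are solid. World frame = base frame: x ahead of the robot, y to its left, z up, the work surface at z = 0. Lengths are in m, angles in rad, forces in N, time in s.
With the tool pointing down it reaches from about 0.225 to 0.725 m from the base axis. Payload 3.1 kg.
Tool frame: the origin (TCP) lies between the finger pads; the fingertips stand 11 mm ahead of it and the grasp point (between the pads) lies 8 mm behind it; z points along the fingers, y is the line along which they close (so a half turn about z gives the same grasp; the last joint's range is limited). The gripper opens to 85 mm and grips with 20 to 120 N. Pads are 22 mm wide; open, the fingers measure 114 mm over their backs; the gripper's body (76 mm by 85 mm) begins 54 mm behind the grasp point. The pads swing forward as they close: fully open they stand 13 mm farther back than shut.
Start: joints at [-1.443, 0.048, 0.099, 1.622, 0, 1.443], TCP at [0.133, -0.508, 0.242] pointing down, gripper open.
Joint ranges: [-2.91, 2.91], [-0.99, 1.94], [-1.21, 1.42], [-2.12, 2.29], [-1.49, 1.47], [-3.14, 3.14]. Speed limits (rad/s): [2.79, 2.79, 3.14, 3.14, 3.14, 3.14].

## Interface

Orientations are given as a rotation vector (axis times angle).
In Python, from rig import * gives the robot as it stands.
- The arm moves only by the tool carry_out, never from a script. Its argument "deltas" is a list of rows, each a list of 5 numbers: the shift along the tool's x, y, z in cm, then the turn about the tool's z in degrees, then the finger opening in cm, from 0 to 8.54. In form: [[dx, dy, dz, twist, fingers], ...]. A call has 1 to 20 rows; each row shifts and turns the commanded pose from where the row before left it, along the tool's axes as they then stand; what a row does not reach is not made up. A row lasts 1/12 s, in which the tool goes at most 41.7 mm and 7.16 degrees, less where a joint would pass 70% of its speed; a pose out of reach is approached as far as the arm can. A call with a gripper value outside its range is refused whole. The fingers move at their own pace and stop on an object; "newtons" is the grip in N (left out, the last holds). Time passes only in rows, so rows that do not move let the fingers close. It gives the time, the measured TCP pose, the force, the opening and the grip force at its end, in the units of the state.
- get_state(): the state, without advancing time (a new reading comes with each control period).
- snapshot(name): name is "side" or "top" or "wrist"; returns the picture (480x640x3 uint8, red, green, blue); there is no depth.
- calibration(name): a dict with "K" (3x3 intrinsics, pixels), "k1" (the pictures are not rectified: a ray, as slopes to the right and down, at radius r is drawn at 1 + k1 r^2 times it, then the intrinsics apply), "rvec" (rotation vector, rad) and "tvec" (3), from world to camera coordinates, as OpenCV has them. Camera axes: x right, y down, z forward; pixel columns grow to the right and rows downward; lengths in m; the calibration is good to about 2 mm. A picture is of the moment at which its call begins: read the wrist's pose just before it. calibration takes no time and is no camera call; for the wrist camera it gives the pose at the moment of the call.
- job_done(): hands the job in; it is judged then, once.
The state is a dict: "time_s": time; "q": joint angles; "joint_vel": joint speeds; "effort": joint torques, N m; "tool_pos": TCP position; "ee_rot": TCP orientation; "ft_force": force on the tool from outside, world axes, zero at the start; "ft_torque": the same for the moment, N m; "gripper_width": finger opening in m; "finger_force": force on a finger pad.
Only numpy, scipy, OpenCV 4.12 (cv2) and the standard library are available. Lean on these libraries where they do the work, as an engineer would, in place of code of your own. Each camera call takes 0.05 s, during which the arm holds its last target. There are 200 camera calls.

## Working session

There is one attempt and no reset: what is moved stays moved. The work goes in short steps, Python scripts to look and compute and a tool call to move; the robot and the scene stay as the last step left them, time stands still between calls to the robot, and variables do not carry over. Pictures are saved under pics/ and viewed, at most 10 in all, crops included, and the job is handed in when it is done.

Besides the shell and the picture viewer there is one more tool, called after "Request:" as a command line: name --pt "numbers of a row" for each row, then --argument value for the rest. carry_out: Moves the arm, as the interface text tells. Its arguments: {"type":"object","properties":{"deltas":{"type":"array"},"newtons":{"type":"number"}},"required":["deltas"]}

```bash
mkdir -p pics; cat > h.py <<'E'
import numpy as np,cv2
from rig import *
def ray(c,uv):
    K=np.array(c["K"]);k=c["k1"]
    p=np.array([(uv[0]-K[0,2])/K[0,0],(uv[1]-K[1,2])/K[1,1]]);q=p.copy()
    for _ in range(20): q=p/(1+k*(q@q))
    R=cv2.Rodrigues(np.array(c["rvec"],float))[0];t=np.array(c["tvec"],float).ravel()
    return -R.T@t, R.T@np.array([q[0],q[1],1])
def onplane(c,uv,z):
    o,d=ray(c,uv); return o+d*(z-o[2])/d[2]
def proj(c,P):
    R=cv2.Rodrigues(np.array(c["rvec"],float))[0];p=R@np.array(P,float)+np.array(c["tvec"],float).ravel()
    q=p[:2]/p[2];q=q*(1+c["k1"]*(q@q));K=np.array(c["K"]);return np.array([K[0,0]*q[0]+K[0,2],K[1,1]*q[1]+K[1,2]])
def snap(n,f):
    im=snapshot(n)[:,:,::-1].copy();cv2.imwrite("pics/"+f,im);return im
E
python3 - <<'E'
from h import *
snap("top","top0.png");snap("side","side0.png")
for n in("top","side"):
    c=calibration(n);o,d=ray(c,(320,240));print(n,c["K"][0][0],o,d,onplane(c,(320,240),0))
s=get_state();print(s["tool_pos"],s["ee_rot"],s["ft_force"],s["gripper_width"])
E
```

```text
top 446.40723397584367 [0.19632285 0.21763977 0.99175345] [ 0.2322354   0.01910025 -0.97264791] [0.43312   0.2371152 0.       ]
side 491.30941108263204 [ 0.30833745 -0.49106168  0.5780321 ] [ 0.12072673  0.80991376 -0.57402863] [0.42990617 0.32450069 0.        ]
[ 0.13274864 -0.50737046  0.24120099] [-3.11374551e+00 -4.00425325e-01  6.62476142e-06] [ 0.5028953   0.39423252 -0.00639807] 0.085727738972033
```

View pics/top0.png

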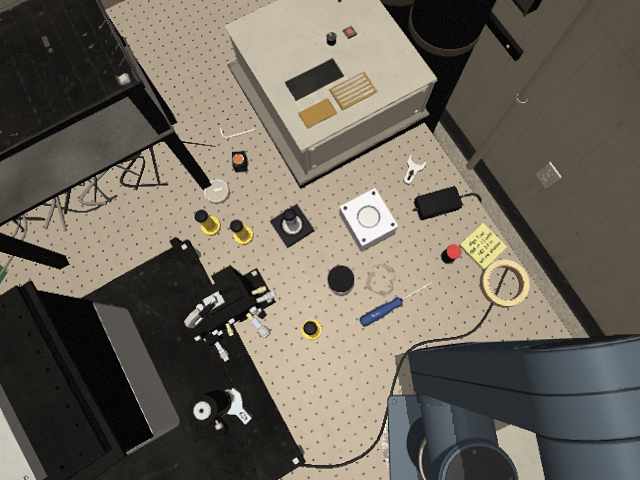

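View pics/side0.png

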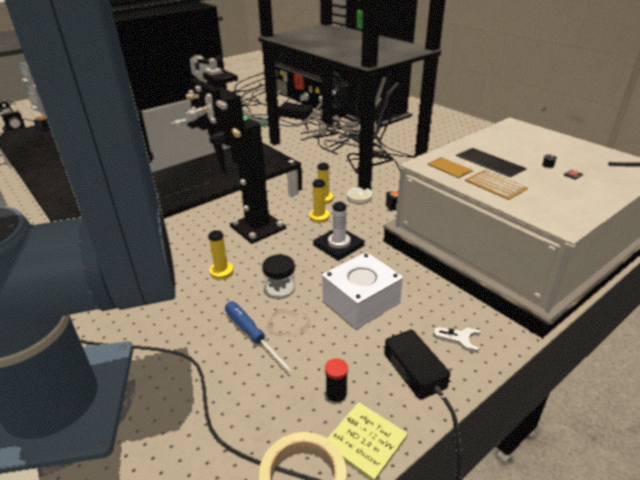

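Top view: the steel tamper stands in the black square rest at about (291,222) (side view (338,228)). Three yellow lookalikes are at (207,222), (241,232) and (311,329). The steel-handled one in the black rest fits the description, so the yellow ones are not meant. The jig is at (368,217), jar (341,280), lens tube (452,254) and cube (239,160).

```bash
python3 - <<'E'
from h import *
A=cv2.imread("pics/top0.png");B=cv2.imread("pics/side0.png")
a=cv2.resize(A[170:270,250:410],(800,500),interpolation=cv2.INTER_CUBIC)
cv2.imwrite("pics/crop1.png",a)
c=calibration("top");g=cv2.cvtColor(A,cv2.COLOR_BGR2HSV)
# jig top: bright, unsaturated
def big(m,x0,x1,y0,y1):
    z=np.zeros_like(m);z[y0:y1,x0:x1]=m[y0:y1,x0:x1]
    cs,_=cv2.findContours(z,cv2.RETR_EXTERNAL,cv2.CHAIN_APPROX_NONE);return max(cs,key=cv2.contourArea)
j=big(((g[:,:,2]>170)&(g[:,:,1]<40)).astype(np.uint8)*255,330,405,180,255)
pj=np.array([onplane(c,p[0],.058)[:2] for p in j],np.float32)*1000
print("jig",cv2.minAreaRect(pj))
r=big((g[:,:,2]<70).astype(np.uint8)*255,265,320,195,255)
pr=np.array([onplane(c,p[0],.014)[:2] for p in r],np.float32)*1000
print("rest",cv2.minAreaRect(pr),cv2.boundingRect(r))
for n,uv,z in(("dome",(291,214),.099),("cube",(239,160),.036),("jar",(341,279),.056),("tube",(454,252),.056),("y1",(241,227),.092),("y0",(202,216),.092)):print(n,onplane(c,uv,z))
E
```

```text
jig ((472.8680419921875, 130.8687744140625), (103.06370544433594, 91.9081802368164), 28.573083877563477)
rest ((464.74151611328125, 301.2701416015625), (77.52963256835938, 72.44281768798828), 33.67330551147461) (270, 205, 44, 43)
dome [0.46554881 0.29570006 0.099     ]
cube [0.61535816 0.42355721 0.036     ]
jar [0.33490294 0.19168972 0.056     ]
tube [ 0.3918866  -0.05160791  0.056     ]
y1 [0.43987847 0.40055013 0.092     ]
y0 [0.46433653 0.48415551 0.092     ]
```

View pics/crop1.png

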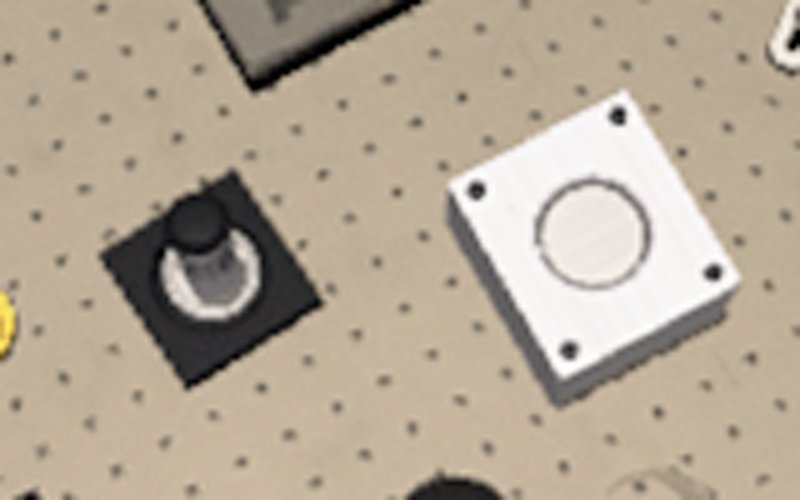

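The crop confirms the steel-handled tamper in the black rest, with its dome at (289.4,214.4) full-frame, and the jig bore centred at (368.6,216.6).

```bash
cat >> h.py <<'E'
def delta(P):
    s=get_state();R=cv2.Rodrigues(np.array(s["ee_rot"],float))[0];return 100*R.T@(np.array(P)-np.array(s["tool_pos"])),R
E
python3 - <<'E'
from h import *
c=calibration("top")
for n,uv,z in(("dome",(289.4,214.4),.09),("foot",(292,224.5),.021),("bore",(368.6,216.6),.058)):print(n,onplane(c,uv,z))
print([onplane(c,(250+u/5,170+v/5),.062).round(4) for u,v in((477,190),(618,115),(713,272),(569,350))])
w=calibration("wrist");o,d=ray(w,(320,240));D,R=delta(o);print(o,d,"cam in tool cm",D,R.T@d,w["K"][0][0]);print(R.round(3))
print(delta([.44,.22,.26])[0])
E
```

```text
dome [0.46740129 0.29984769 0.09      ]
foot [0.46435099 0.29987468 0.021     ]
bore [0.47118245 0.13009585 0.058     ]
[array([0.4898, 0.1805, 0.062 ]), array([0.524, 0.118, 0.062]), array([0.4522, 0.079 , 0.062 ]), array([0.4179, 0.1421, 0.062 ])]
[ 0.20628834 -0.48905562  0.37235758] [-0.29681649 -0.07564579 -0.9519924 ] cam in tool cm [  7.58171634   0.0600708  -13.11372081] [-3.06562109e-01  1.68600723e-04  9.51909388e-01] 377.63241108458294
[[ 0.967  0.253 -0.   ]
 [ 0.253 -0.967  0.002]
 [ 0.    -0.002 -1.   ]]
[ 48.12942454 -62.6004225   -1.72959477]
```

Request:
carry_out --pt "2.4 -3.13 -0.1 0 8.5" --pt "2.4 -3.13 -0.1 0 8.5" --pt "2.4 -3.13 -0.1 0 8.5" --pt "2.4 -3.13 -0.1 0 8.5" --pt "2.4 -3.13 -0.1 0 8.5" --pt "2.4 -3.13 -0.1 0 8.5" --pt "2.4 -3.13 -0.1 0 8.5" --pt "2.4 -3.13 -0.1 0 8.5" --pt "2.4 -3.13 -0.1 0 8.5" --pt "2.4 -3.13 -0.1 0 8.5" --pt "2.4 -3.13 -0.1 0 8.5" --pt "2.4 -3.13 -0.1 0 8.5" --pt "2.4 -3.13 -0.1 0 8.5" --pt "2.4 -3.13 -0.1 0 8.5" --pt "2.4 -3.13 -0.1 0 8.5" --pt "2.4 -3.13 -0.1 0 8.5" --pt "2.4 -3.13 -0.1 0 8.5" --pt "2.4 -3.13 -0.1 0 8.5" --pt "2.4 -3.13 0 0 8.5" --pt "2.4 -3.13 0 0 8.5"

```text
time_s: 1.77
tool_pos: [0.443, 0.2055, 0.2598]
ee_rot: [-3.093, -0.449, 0.005]
ft_force: [-0.7, -0.0, 0.6]
gripper_width: 0.0849
finger_force: 0.0
```

Request:
carry_out --pt "0 0 0 0 8.5" --pt "0 0 0 0 8.5" --pt "0 0 0 0 8.5" --pt "0 0 0 0 8.5"

```text
time_s: 2.1
tool_pos: [0.4432, 0.2008, 0.2604]
ee_rot: [-3.097, -0.435, 0.004]
ft_force: [-0.1, -1.0, 0.2]
gripper_width: 0.0852
finger_force: 0.0
```

```bash
python3 - <<'E'
from h import *
w=calibration("wrist");import pickle;pickle.dump(w,open("w1.pkl","wb"));A=snap("wrist","w1.png")
s=get_state();print(s["time_s"],s["tool_pos"],s["ee_rot"],s["ft_force"])
for P in([.471,.130,.058],[.465,.2998,.014],[.465,.2998,.099]):print(proj(w,P))
E
```

```text
2.15 [0.44323865 0.20073339 0.26070413] [-3.09646972 -0.43450309  0.00324833] [0.2514745  0.83417457 0.83247573]
[407.32254362 198.70388932]
[231.72331285 148.04630362]
[205.27107226 156.37156713]
```

View pics/w1.png

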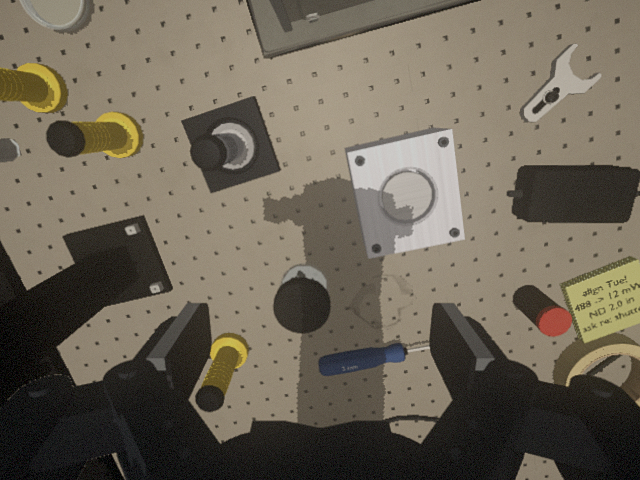

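Wrist view: the rest is centred near (233,145), the dome at (209,152) and the bore at (408,194), each about 4 px off the prediction. I'll check how well the pose has settled and triangulate.

Request:
carry_out --pt "0 0 0 0 8.5" --pt "0 0 0 0 8.5" --pt "0 0 0 0 8.5"

```text
time_s: 2.4
tool_pos: [0.4436, 0.2011, 0.2608]
ee_rot: [-3.096, -0.435, 0.002]
ft_force: [0.5, -0.4, -1.0]
gripper_width: 0.0849
finger_force: 0.0
```

```bash
python3 - <<'E'
from h import *
w=calibration("wrist");s=get_state();print(s["tool_pos"],s["ee_rot"],w["rvec"],w["tvec"]);A=snap("wrist","w2.png")
s=get_state();print(s["tool_pos"],s["ee_rot"],np.linalg.norm(s["ee_rot"]),s["q"])
R=cv2.Rodrigues(np.array(s["ee_rot"]))[0];print(R[:,2])
g=cv2.cvtColor(A,cv2.COLOR_BGR2HSV)
def cs(m,x0,x1,y0,y1):
    z=np.zeros(m.shape,np.uint8);z[y0:y1,x0:x1]=m[y0:y1,x0:x1]*255
    c,_=cv2.findContours(z,cv2.RETR_EXTERNAL,cv2.CHAIN_APPROX_NONE);return max(c,key=cv2.contourArea)
r=cs(g[:,:,2]<75,170,290,85,200);pr=np.array([onplane(w,p[0],.014)[:2] for p in r],np.float32)*1000
print("rest",cv2.minAreaRect(pr))
# screws
m=(g[:,:,2]<110);
for u,v in((360,160),(443,141),(455,232),(376,248)):
    k=cs(m,u-9,u+9,v-9,v+9);M=cv2.moments(k);uv=(M["m10"]/M["m00"],M["m01"]/M["m00"]);print(uv,onplane(w,uv,.062))
for n,uv,z in(("dome",(209,152),.092),("bore",(408,194.5),.058),("jar",(302,304),.056),("tube",(554,321),.056)):print(n,onplane(w,uv,z))
E
```

```text
[0.44360671 0.20110645 0.26079501] [-3.09609027e+00 -4.35148104e-01  2.25114155e-03] [-2.31439552  1.74291122  0.2806496 ] [0.07494346 0.41688407 0.53832769]
[0.44364269 0.20121667 0.26071805] [-3.09605520e+00 -4.35420016e-01  2.45376336e-03] 3.1265243382418455 [ 0.27848545 -0.04722806  0.04060703  1.65810165  0.01514058  3.14064077]
[-0.00365269  0.01470232 -0.99988524]
rest ((466.06671142578125, 302.044189453125), (72.48115539550781, 79.3074951171875), 33.55177307128906)
(359.43071161048687, 161.33333333333331) [0.49161437 0.18194109 0.062     ]
(442.6825396825397, 142.64285714285714) [0.52560997 0.11929046 0.062     ]
(454.08, 232.88) [0.45417804 0.08028477 0.062     ]
(376.1036414565826, 248.8879551820728) [0.41997152 0.14298851 0.062     ]
dome [0.46840377 0.30009374 0.092     ]
bore [0.47539977 0.13107848 0.058     ]
jar [0.3432453  0.19347097 0.056     ]
tube [ 0.39565509 -0.04918601  0.056     ]
```

The last joint ran into its limit, so the tool is slightly tilted. I'll unwind it with a twist; the round handle can be gripped at any yaw.

Request:
carry_out --pt "0 0 0 -6 5.5" --pt "0 0 0 -6 5.5" --pt "0 0 0 -6 5.5" --pt "0 0 0 -6 5.5" --pt "0 0 0 -6 5.5" --pt "0 0 0 -6 5.5" --pt "0 0 0 -6 5.5" --pt "0 0 0 -6 5.5" --pt "0 0 0 -6 5.5" --pt "0 0 0 -6 5.5" --pt "0 0 0 -6 5.5" --pt "0 0 0 -6 5.5" --pt "0 0 0 0 5.5" --pt "0 0 0 0 5.5" --pt "0 0 0 0 5.5"

```text
time_s: 3.7
tool_pos: [0.4437, 0.2016, 0.2604]
ee_rot: [-2.252, -2.172, -0.011]
ft_force: [0.4, 0.3, -0.3]
gripper_width: 0.0552
finger_force: 0.0
```

```bash
python3 - <<'E'
from h import *
s=get_state();w=calibration("wrist");A=snap("wrist","w3.png")
R=cv2.Rodrigues(np.array(s["ee_rot"]))[0];print(s["tool_pos"],s["ee_rot"],s["q"],R.round(4))
print([proj(w,P).round(1) for P in([.472,.1306,.062],[.466,.3015,.014],[.467,.300,.092])])
print(delta([.466,.300,.16])[0])
cv2.imwrite("pics/w3c.png",A)
E
```

```text
[0.44367994 0.20157851 0.26042238] [-2.25161054 -2.17157826 -0.01102671] [ 0.27918861 -0.04622593  0.0409816   1.65805892  0.01513637  1.88616817] [[ 0.0362  0.9993 -0.0042]
 [ 0.9992 -0.0361  0.0145]
 [ 0.0144 -0.0047 -0.9999]]
[array([353.6, 282.2]), array([340.8,  93.7]), array([347.2,  87.6])]
[ 9.76985168  1.92374239 10.17364901]
```

View pics/w3c.png

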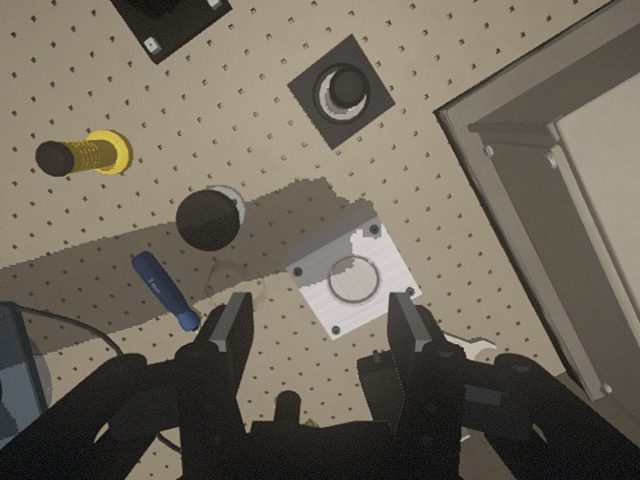

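All three predicted points (jig, rest, dome) match the picture to within about 1.5 px: screws' mean (354,280.5), rest (342,93), dome (347,87). Going above the tamper.

Request:
carry_out --pt "1.95 0.4 0 0 5.5" --pt "1.95 0.4 0 0 5.5" --pt "1.95 0.4 2 0 5.5" --pt "1.95 0.4 2 0 5.5" --pt "1.95 0.4 2 0 5.5" --pt "0 0 2 0 5.5" --pt "0 0 2 0 5.5" --pt "0 0 0 0 5.5" --pt "0 0 0 0 5.5"

```text
time_s: 4.5
tool_pos: [0.4655, 0.2994, 0.1603]
ee_rot: [-2.249, -2.173, -0.005]
ft_force: [-0.3, 0.2, 0.6]
gripper_width: 0.055
finger_force: 0.0
```

```bash
python3 - <<'E'
from h import *
s=get_state();w=calibration("wrist");A=snap("wrist","w4.png")
R=cv2.Rodrigues(np.array(s["ee_rot"]))[0];print(s["tool_pos"],s["q"],R.round(4))
print([proj(w,P).round(1) for P in([.467,.3015,.014],[.467,.300,.092])])
print(delta([.467,.300,.055])[0])
E
```

```text
[0.46546477 0.29938308 0.16028993] [0.44210919 0.11859163 0.01144578 1.46500615 0.01495343 2.04743873] [[ 0.0346  0.9994 -0.0076]
 [ 0.9993 -0.0345  0.0129]
 [ 0.0127 -0.0081 -0.9999]]
[array([323.3, 221.6]), array([323.3, 258.5])]
[-0.12478466  0.10265456 10.70461281]
```

View pics/w4.png

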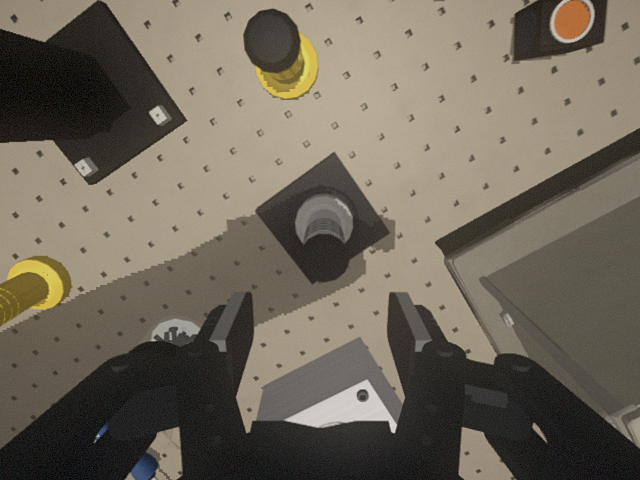

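The picture shows the dome at (325,258) and the rest centred near (323,220), as predicted. Descending and gripping.

Request:
carry_out --pt "0 0.1 1.5 0 5.5" --pt "0 0 1.5 0 5.5" --pt "0 0 1.5 0 5.5" --pt "-0.1 0 1.5 0 5.5" --pt "0 0 1.5 0 5.5" --pt "0 0 1.5 0 5.5" --pt "0 0 1 0 5.5" --pt "0 0 0.6 0 5.5" --pt "0 0 0 0 5.5" --pt "0 0 0 0 4" --pt "0 0 0 0 3" --pt "0 0 0 0 2" --pt "0 0 0 0 2" --pt "0 0 0 0 2" --pt "0 0 0 0 2" --pt "0 0 0 0 2" --pt "0 0 0 0 2" --newtons 60

```text
time_s: 5.97
tool_pos: [0.4679, 0.3008, 0.0572]
ee_rot: [-2.249, -2.175, -0.014]
ft_force: [-1.2, -0.7, 5.8]
gripper_width: 0.0247
finger_force: 58.8
```

Request:
carry_out --pt "0 0 -0.5 0 2" --pt "0 0 -1 0 2" --pt "0 0 -1.5 0 2" --pt "0 0 -2 0 2" --pt "0 0 -2 0 2" --pt "0 0 -2 0 2" --pt "0 0 -1 0 2" --pt "0 0 0 0 2" --pt "0 0 0 0 2" --pt "0 0 0 0 2"

```text
time_s: 6.8
tool_pos: [0.4667, 0.2985, 0.1539]
ee_rot: [-2.248, -2.173, -0.007]
ft_force: [-0.2, -0.2, -3.9]
gripper_width: 0.025
finger_force: 59.1
```

```bash
python3 - <<'E'
from h import *
s=get_state();print(s["tool_pos"],s["ft_force"],s["gripper_width"],delta([.473,.1313,.155])[0],delta([.473,.1313,.135])[0])
E
```

```text
[0.46666228 0.29847195 0.15391002] [-0.16933969 -0.15982886 -3.89319298] 0.024984935007678188 [-16.68317481   1.19905673  -0.33482268] [-16.70917416   1.21392046   1.66495309]
```

Request:
carry_out --pt "-1 0.1 0 0 2" --pt "-2 0.15 0 0 2" --pt "-2.5 0.15 0 0 2" --pt "-2.5 0.15 0 0 2" --pt "-2.5 0.2 0 0 2" --pt "-2.5 0.15 0 0 2" --pt "-2 0.15 0 0 2" --pt "-1.2 0.1 0 0 2" --pt "-0.5 0.05 0 0 2" --pt "0 0 0.8 0 2" --pt "0 0 0.8 0 2" --pt "0 0 0 0 2" --pt "0 0 0 0 2" --pt "0 0 0 0 2"

```text
time_s: 7.97
tool_pos: [0.4734, 0.1327, 0.1367]
ee_rot: [-2.247, -2.175, -0.01]
ft_force: [-0.1, -0.8, -2.3]
gripper_width: 0.0249
finger_force: 59.1
```

```bash
python3 - <<'E'
from h import *
s=get_state();print(s["time_s"],s["tool_pos"],s["ft_force"],s["gripper_width"]);w=calibration("wrist")
W=snap("wrist","w5.png");T=snap("top","t5.png");S=snap("side","s5.png")
c=calibration("top");d=calibration("side");print(proj(c,[.4725,.1315,.09]),proj(d,[.4725,.1315,.09]),proj(w,[.4725,.1315,.058]))
a=cv2.resize(S[170:320,290:440],(400,400),interpolation=cv2.INTER_CUBIC);b=cv2.resize(T[160:260,320:420],(400,400),interpolation=cv2.INTER_CUBIC)
cv2.imwrite("pics/m5.png",np.hstack([a,b]))
E
```

```text
7.9667 [0.47340583 0.13268136 0.13674217] [-0.13179651 -0.80749868 -2.25178832] 0.02486338184149375
[369.22309326 211.71098858] [363.58617509 258.76780413] [318.93474374 255.66880813]
```

View pics/m5.png

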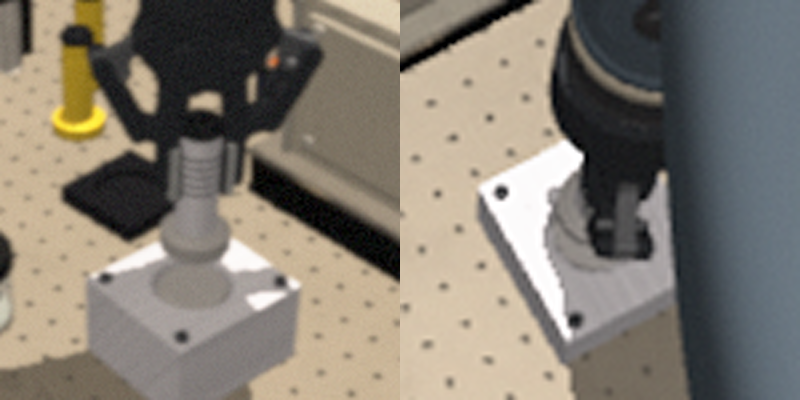

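View pics/w5.png

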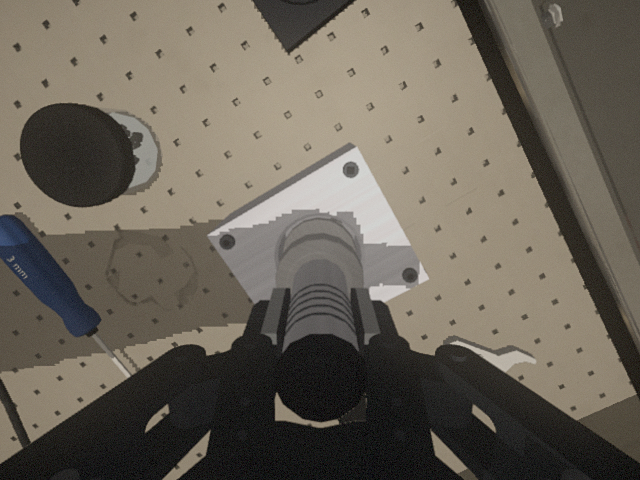

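Side crop: the foot is centred at u≈195, above the bore at (193,283). Wrist view: opposite screws at (228,242) and (409,276) have midpoint (318.5,259), and the foot centre column is ≈319. Now the numbers.

```bash
python3 - <<'E'
from h import *
w=calibration("wrist");d=calibration("side");A=cv2.imread("pics/w5.png");g=cv2.cvtColor(A,cv2.COLOR_BGR2GRAY)
P=[]
for u,v in((228,242),(350,170),(409,276)):
    r=g[v-11:v+12,u-11:u+12];m=(r<r.min()+45).astype(np.uint8);n,l,st,ce=cv2.connectedComponentsWithStats(m);k=1+np.argmax(st[1:,4]);p=ce[k]+[u-11,v-11];P.append(onplane(w,p,.062));print(p,P[-1])
print("jig mid wrist",(P[0]+P[2])/2)
f=lambda u,v:(290+u/2.6667,170+v/2.6667)
print("side screws",[onplane(d,f(*p),.062).round(4) for p in((105,278),(181,337),(280,281))])
print("side bore front",onplane(d,f(193,307),.058),"foot front underside",onplane(d,f(195,264),.0865),"foot L/R",onplane(d,f(161,243),.0865),onplane(d,f(229,243),.0865))
S=cv2.imread("pics/s5.png");gs=cv2.cvtColor(S,cv2.COLOR_BGR2GRAY)
print("side col",[(r,int(gs[r,363])) for r in range(252,290)])
print("wr col",[(r,int(g[r,319])) for r in range(200,265,1)])
for z,y in((.058,.157),(.0865,.1545),(.1005,.1545)):print(z,proj(w,[.473,y,z]))
E
```

```text
[226.97175141 241.4519774 ] [0.42065127 0.14275478 0.062     ]
[350.07650273 169.20765027] [0.4919966 0.1816036 0.062    ]
[409.29885057 274.70114943] [0.52614441 0.11872236 0.062     ]
jig mid wrist [0.47339784 0.13073857 0.062     ]
side screws [array([0.4163, 0.1362, 0.062 ]), array([0.4506, 0.074 , 0.062 ]), array([0.5222, 0.1137, 0.062 ])]
side bore front [0.46495774 0.1038002  0.058     ] foot front underside [0.46668457 0.1097368  0.0865    ] foot L/R [0.45098462 0.13371135 0.0865    ] [0.49189863 0.12609914 0.0865    ]
side col [(252, 136), (253, 139), (254, 137), (255, 138), (256, 141), (257, 142), (258, 139), (259, 133), (260, 140), (261, 140), (262, 139), (263, 133), (264, 119), (265, 111), (266, 109), (267, 110), (268, 113), (269, 124), (270, 135), (271, 134), (272, 134), (273, 136), (274, 135), (275, 135), (276, 140), (277, 137), (278, 137), (279, 140), (280, 137), (281, 137), (282, 138), (283, 137), (284, 138), (285, 144), (286, 155), (287, 163), (288, 161), (289, 160)]
wr col [(200, 207), (201, 207), (202, 205), (203, 205), (204, 205), (205, 203), (206, 205), (207, 206), (208, 194), (209, 176), (210, 178), (211, 176), (212, 162), (213, 129), (214, 123), (215, 129), (216, 141), (217, 124), (218, 99), (219, 104), (220, 119), (221, 126), (222, 124), (223, 123), (224, 125), (225, 128), (226, 122), (227, 127), (228, 126), (229, 126), (230, 128), (231, 126), (232, 125), (233, 104), (234, 92), (235, 93), (236, 92), (237, 94), (238, 93), (239, 103), (240, 117), (241, 121), (242, 121), (243, 116), (244, 118), (245, 122), (246, 116), (247, 119), (248, 116), (249, 113), (250, 117), (251, 119), (252, 127), (253, 124), (254, 122), (255, 115), (256, 117), (257, 115), (258, 117), (259, 106), (260, 103), (261, 101), (262, 103), (263, 100), (264, 105)]
0.058 [316.97197784 212.81799711]
0.0865 [316.44417598 230.32874962]
0.1005 [316.02843288 238.35264843]
```

Request:
carry_out --pt "-0.1 -0.07 0.5 0 2" --pt "0 0 0.7 0 2" --pt "0 0 0.7 0 2" --pt "0 0 0.4 0 2" --pt "0 0 0 0 2" --pt "0 0 0 0 2" --pt "0 0 0 0 2" --newtons 80

```text
time_s: 8.7
tool_pos: [0.473, 0.1312, 0.1142]
ee_rot: [-2.249, -2.174, -0.011]
ft_force: [0.9, -0.5, -3.9]
gripper_width: 0.0244
finger_force: 78.5
```

```bash
python3 - <<'E'
from h import *
s=get_state();print(s["time_s"],s["tool_pos"],s["ft_force"],s["gripper_width"]);w=calibration("wrist")
W=snap("wrist","w6.png");S=snap("side","s6.png")
a=cv2.resize(S[215:315,310:410],(400,400),interpolation=cv2.INTER_CUBIC);b=cv2.resize(W[170:290,260:380],(400,400),interpolation=cv2.INTER_CUBIC)
cv2.imwrite("pics/m6.png",np.hstack([a,b]))
E
```

```text
8.7 [0.47300306 0.13115383 0.11417982] [ 0.87457386 -0.47714855 -3.9118053 ] 0.024369629883697185
```

View pics/m6.png

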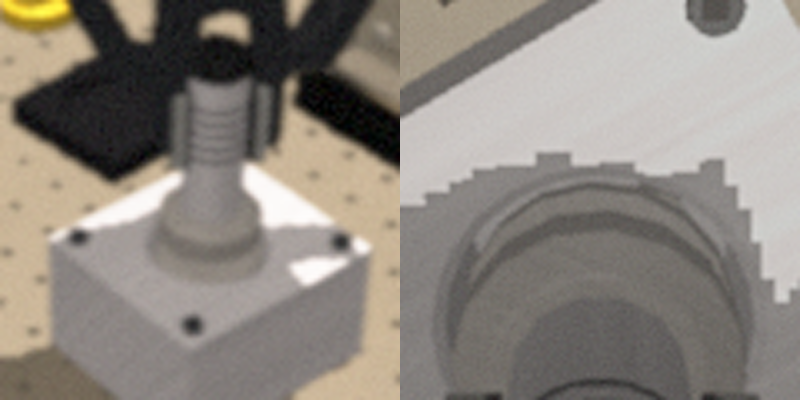

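Wrist crop: the foot spans x 455–750 against the chamfer's 433–752, so it sits about 1–1.5 mm too far to the right. The far gap is about 2.7 mm, so that direction is good. I'll shift −1 mm in tool y and enter the bore.

Request:
carry_out --pt "0 -0.12 0 0 2" --pt "0 0 0.2 0 2" --pt "0 0 0.2 0 2" --pt "0 0 0.2 0 2" --pt "0 0 0.2 0 2" --pt "0 0 0 0 2" --pt "0 0 0 0 2"

```text
time_s: 9.38
tool_pos: [0.4715, 0.1313, 0.1059]
ee_rot: [-2.249, -2.174, -0.01]
ft_force: [-1.1, -0.1, -3.5]
gripper_width: 0.0246
finger_force: 78.5
```

Request:
carry_out --pt "0 0 0.1 0 2" --pt "0 0 0.1 0 2" --pt "0 0 0.1 0 2" --pt "0 0 0.1 0 2" --pt "0 0 0 0 2" --pt "0 0 0 0 2"

```text
time_s: 9.88
tool_pos: [0.4721, 0.1314, 0.1026]
ee_rot: [-2.25, -2.175, -0.012]
ft_force: [0.5, 0.6, -1.2]
gripper_width: 0.0245
finger_force: 78.5
```

Request:
carry_out --pt "0 0 0.1 0 2" --pt "0 0 0.1 0 2" --pt "0 0 0.1 0 2" --pt "0 0 0 0 2" --pt "0 0 0 0 2"

```text
time_s: 10.3
tool_pos: [0.4721, 0.1314, 0.0994]
ee_rot: [-2.25, -2.174, -0.012]
ft_force: [0.8, -0.0, 0.0]
gripper_width: 0.0244
finger_force: 78.6
```

Request:
carry_out --pt "0 0 0.1 0 2" --pt "0 0 0.1 0 2" --pt "0 0 0.1 0 2" --pt "0 0 0 0 2" --pt "0 0 0 0 2"

```text
time_s: 10.72
tool_pos: [0.472, 0.1314, 0.0963]
ee_rot: [-2.25, -2.174, -0.012]
ft_force: [1.9, -0.7, 0.9]
gripper_width: 0.0244
finger_force: 78.7
```

Request:
carry_out --pt "0 0 0.1 0 2" --pt "0 0 0.1 0 2" --pt "0 0 0 0 2" --pt "0 0 0 0 2"

```text
time_s: 11.05
tool_pos: [0.472, 0.1315, 0.0944]
ee_rot: [-2.25, -2.175, -0.012]
ft_force: [1.7, -0.2, 0.9]
gripper_width: 0.0244
finger_force: 78.8
```

Request:
carry_out --pt "0 0 0.1 0 2" --pt "0 0 0.1 0 2" --pt "0 0 0 0 2" --pt "0 0 0 0 2"

```text
time_s: 11.38
tool_pos: [0.472, 0.1315, 0.0923]
ee_rot: [-2.25, -2.174, -0.012]
ft_force: [2.2, -1.4, 2.0]
gripper_width: 0.0246
finger_force: 79.0
```

Request:
carry_out --pt "0 0.06 0.1 0 2" --pt "0 0 0.1 0 2" --pt "0 0 0 0 2" --pt "0 0 0 0 2"

```text
time_s: 11.72
tool_pos: [0.4721, 0.1315, 0.0901]
ee_rot: [-2.249, -2.174, -0.01]
ft_force: [2.5, -1.1, 1.7]
gripper_width: 0.0247
finger_force: 79.0
```

Request:
carry_out --pt "0 0 0.1 0 2" --pt "0 0 0.1 0 2" --pt "0 0 0 0 2" --pt "0 0 0 0 2"

```text
time_s: 12.05
tool_pos: [0.4721, 0.1315, 0.0883]
ee_rot: [-2.249, -2.174, -0.01]
ft_force: [0.8, -0.3, 4.0]
gripper_width: 0.0244
finger_force: 79.2
```

Request:
carry_out --pt "0 0 0.05 0 2" --pt "0 0 0.05 0 2" --pt "0 0 0 0 2" --pt "0 0 0 0 2"

```text
time_s: 12.38
tool_pos: [0.4722, 0.1315, 0.0882]
ee_rot: [-2.249, -2.174, -0.011]
ft_force: [-1.3, -1.6, 7.3]
gripper_width: 0.0243
finger_force: 79.4
```

Request:
carry_out --pt "0 0 0.05 0 2" --pt "0 0 0.05 0 2" --pt "0 0 0 0 2" --pt "0 0 0 0 2"

```text
time_s: 12.72
tool_pos: [0.4722, 0.1315, 0.0882]
ee_rot: [-2.249, -2.174, -0.011]
ft_force: [-2.6, -2.9, 10.7]
gripper_width: 0.0247
finger_force: 80.0
```

Request:
carry_out --pt "0 0 0.02 0 2" --pt "0 0 0 0 2" --pt "0 0 0 0 2" --pt "0 0 0 0 2" --pt "0 0 0 0 2" --pt "0 0 0 0 2" --pt "0 0 0 0 2" --pt "0 0 0 0 2" --pt "0 0 0 0 2" --pt "0 0 0 0 2"

```text
time_s: 13.55
tool_pos: [0.4722, 0.1316, 0.0882]
ee_rot: [-2.249, -2.174, -0.011]
ft_force: [-3.8, -2.4, 12.8]
gripper_width: 0.0244
finger_force: 80.0
```

Request:
carry_out --pt "0 0 0 0 2" --pt "0 0 0 0 2" --pt "0 0 0 0 2" --pt "0 0 0 0 2" --pt "0 0 0 0 2" --pt "0 0 0 0 2" --pt "0 0 0 0 2" --pt "0 0 0 0 2" --pt "0 0 0 0 2" --pt "0 0 0 0 2" --pt "0 0 0 0 2" --pt "0 0 0 0 2"

```text
time_s: 14.55
tool_pos: [0.4722, 0.1315, 0.0881]
ee_rot: [-2.249, -2.174, -0.011]
ft_force: [-3.6, -2.1, 12.6]
gripper_width: 0.0246
finger_force: 80.0
```

Request:
carry_out --pt "0 0 -0.3 0 2" --pt "0 0 -0.5 0 2" --pt "0 0 -0.5 0 2" --pt "0 0 -0.5 0 2" --pt "0 0 -0.5 0 2" --pt "0 0 -0.7 0 2" --pt "0 0 -1 0 2" --pt "0 0 -1.5 0 2" --pt "0 0 -1.5 0 2" --pt "0 0 0 0 2" --pt "0 0 0 0 2"

```text
time_s: 15.47
tool_pos: [0.4732, 0.1308, 0.157]
ee_rot: [-2.25, -2.175, -0.014]
ft_force: [-0.4, 0.7, -4.0]
gripper_width: 0.0247
finger_force: 78.8
```

```bash
python3 - <<'E'
from h import *
s=get_state();R=cv2.Rodrigues(np.array(s["ee_rot"]))[0];print(s["tool_pos"],s["ft_force"],R.round(4),delta([.4665,.2995,.154])[0],delta([.4679,.3010,.0585])[0])
E
```

```text
[0.47317735 0.13084881 0.15695797] [-0.37524076  0.66710757 -3.97507146] [[ 0.0337  0.9994 -0.0025]
 [ 0.9993 -0.0337  0.0151]
 [ 0.015  -0.003  -0.9999]] [16.82666757 -1.23490135  0.5512516 ] [16.83842038 -1.0717256  10.10205447]
```

Request:
carry_out --pt "1 -0.1 0 0 2" --pt "2 -0.15 0 0 2" --pt "2.5 -0.15 0 0 2" --pt "2.5 -0.2 0 0 2" --pt "2.5 -0.2 0 0 2" --pt "2.5 -0.15 0 0 2" --pt "2 -0.15 0 0 2" --pt "1.2 -0.1 0 0 2" --pt "0.6 0 0 0 2" --pt "0 0 1 0 2" --pt "0 0 1.5 0 2" --pt "0 0 1.5 0 2" --pt "0 0 1.5 0 2" --pt "0 0 1 0 2" --pt "0 0 0.5 0 2" --pt "0 0 0 0 2" --pt "0 0 0 0 2" --pt "0 0 0 0 2"

```text
time_s: 16.97
tool_pos: [0.4667, 0.3, 0.0895]
ee_rot: [-2.25, -2.174, -0.014]
ft_force: [-0.6, 0.5, -3.3]
gripper_width: 0.0245
finger_force: 78.8
```

```bash
python3 - <<'E'
from h import *
s=get_state();print(s["tool_pos"],s["ft_force"],delta([.4675,.3013,.0585])[0])
snap("wrist","w7.png")
E
```

```text
[0.4667224  0.29997781 0.0895301 ] [-0.61577673  0.47076297 -3.28105188] [0.08785486 0.08275911 3.10445383]
```

Request:
carry_out --pt "0.08 0.08 0.5 0 2" --pt "0 0 0.6 0 2" --pt "0 0 0.6 0 2" --pt "0 0 0.4 0 2" --pt "0 0 0.3 0 2" --pt "0 0 0.2 0 2" --pt "0 0 0.2 0 2" --pt "0 0 0 0 2" --pt "0 0 0 0 2" --pt "0 0 0 0 2"

```text
time_s: 17.85
tool_pos: [0.4669, 0.3012, 0.0608]
ee_rot: [-2.249, -2.174, -0.012]
ft_force: [0.8, 0.1, -3.3]
gripper_width: 0.0245
finger_force: 78.8
```

Request:
carry_out --pt "0 0 0.1 0 2" --pt "0 0 0.1 0 2" --pt "0 0 0.1 0 2" --pt "0 0 0 0 2" --pt "0 0 0 0 2" --pt "0 0 0 0 2"

```text
time_s: 18.35
tool_pos: [0.4666, 0.3011, 0.0575]
ee_rot: [-2.249, -2.174, -0.011]
ft_force: [0.9, 0.3, -3.8]
gripper_width: 0.0248
finger_force: 78.8
```

Request:
carry_out --pt "0 0 0.05 0 2" --pt "0 0 0.05 0 2" --pt "0 0 0 0 2" --pt "0 0 0 0 2"

```text
time_s: 18.68
tool_pos: [0.4666, 0.3012, 0.0573]
ee_rot: [-2.249, -2.174, -0.011]
ft_force: [-2.4, -1.1, 2.7]
gripper_width: 0.0241
finger_force: 78.8
```

Seated at the original grasp height. Relieve the force, open, and rise.

Request:
carry_out --pt "0 0 -0.1 0 2" --pt "0 0 0 0 2" --pt "0 0 0 0 2.8" --pt "0 0 0 0 3.5" --pt "0 0 0 0 4.5" --pt "0 0 0 0 5.5" --pt "0 0 0 0 5.5" --pt "0 0 0 0 5.5" --pt "0 0 -0.5 0 5.5" --pt "0 0 -1 0 5.5" --pt "0 0 -2 0 5.5" --pt "0 0 -2 0 5.5" --pt "0 0 -2 0 5.5" --pt "0 0 -2 0 5.5" --pt "0 0 -1.5 0 5.5" --pt "0 0 0 0 5.5" --pt "0 0 0 0 5.5" --newtons 20

```text
time_s: 20.1
tool_pos: [0.4681, 0.3, 0.1694]
ee_rot: [-2.25, -2.175, -0.017]
ft_force: [-0.6, 0.7, -0.0]
gripper_width: 0.0554
finger_force: 0.0
```

```bash
python3 - <<'E'
from h import *
s=get_state();print(s["time_s"],s["tool_pos"],s["ft_force"]);w=calibration("wrist");W=snap("wrist","w8.png");S=snap("side","s8.png")
print([proj(w,P).round(1) for P in([.467,.3015,.014],[.467,.300,.092])])
a=cv2.resize(S[170:320,290:440],(400,400),interpolation=cv2.INTER_CUBIC);b=cv2.resize(W[120:300,230:410],(400,400),interpolation=cv2.INTER_CUBIC)
cv2.imwrite("pics/m8.png",np.hstack([a,b]))
E
```

```text
20.1 [0.46814124 0.30003583 0.16940403] [-0.64277311  0.70725279 -0.01193152]
[array([318.5, 220.3]), array([317.8, 254.8])]
```

View pics/m8.png

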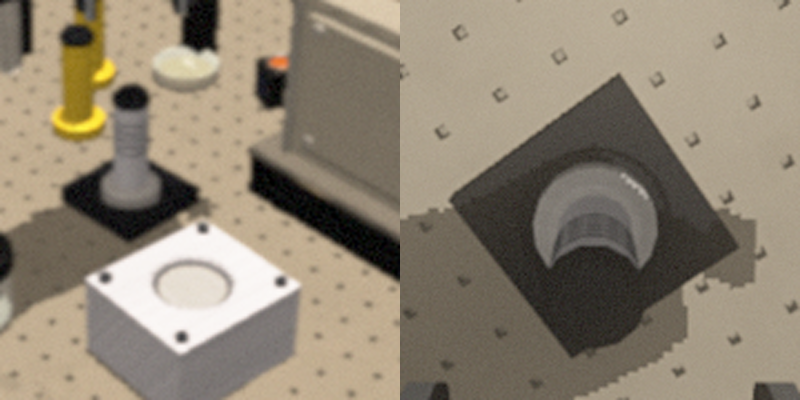

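The tamper stands upright and centred in the dish at crop (595,220), the plate is back up in the bore at (193,283), and the gripper is clear. Handing in.

```bash
python3 -c "
from rig import *
print(job_done())"
```

```text
the job is handed in; nothing more can be done
None
```

The plate was pressed onto its stop at about 16 N for roughly 2 s and has sprung back up, the tamper stands released in its rest with the bystanders untouched by the arm, and the job was handed in at about 20 s; no verdict was returned.

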